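# Bring the reception bell out from behind the key fobs

### The job

The desk bell has ended up at the back of the key stand, hemmed in by the three bronze key fobs. First move all three fobs off the stand and stand them upright in the leather-lined side tray, then fetch the bell and set it upright in the middle of its round pad while the fobs wait in the tray, and finally put every fob back, standing, at the very place on the key stand that it came from. Let none of them topple, and leave the glass paperweight and the pen cup alone.

Things in the scene. Friction and masses are not known exactly. Their poses are not given: they have to be found in the camera images.
- fob_round_mid (a point): Round fob: heavy bronze key fob, upright, about 0.4 kg, 95 mm tall: solid body 70 mm, topped by a thin upright key ring (25 mm tall, 24 mm wide). Its body is a cylinder 34 mm in diameter with a chamfered top (straight sides up to 62 mm). The point is on its vertical centre line, 47.5 mm above its foot; z is up, x and y are roughly those of the key stand at the start.
- fob_square_mid (a point): Square fob: heavy bronze key fob, upright, about 0.4 kg, 95 mm tall: solid body 70 mm, topped by a thin upright key ring (25 mm tall, 24 mm wide). Its body is a square block, 34 by 34 mm, sides along x and y. The point is on its vertical centre line, 47.5 mm above its foot; z is up, x and y are roughly those of the key stand at the start.
- fob_flat_mid (a point): Flat fob: heavy bronze key fob, upright, about 0.4 kg, 95 mm tall: solid body 70 mm, topped by a thin upright key ring (25 mm tall, 24 mm wide). Its body is a slab 24 mm thick (along x) and 46 mm wide (along y). The point is on its vertical centre line, 47.5 mm above its foot; z is up, x and y are roughly those of the key stand at the start.
- bell_mid (a point): Desk bell of brass with a dark base and a domed top with a small press knob: 56 mm in diameter with straight upright sides up to 31 mm, 52 mm tall with the knob, 0.25 kg. The point is on its vertical axis, 26 mm above its underside; z is up.
- stand: Key stand: fixed walnut board, 140 (x) by 200 (y) by 12 mm thick. Origin: centre of its underside, on the desktop; x points to its rear. Three brass circles (54 mm) at (x, y) = (-20, 0), (9, 60), (9, -60) mm mark the fobs' places; any fob can start on any of them, within 2 mm. The bell starts at (30, 0) mm, in front of a small rear ledge (x 64 to 70, y -35 to 35, up to 34 mm above the origin).
- tray: Side tray: fixed, shallow, dark wood with leather lining, empty at the start; 120 mm (x) by 220 mm (y) outside, walls 5 mm thick, rim 14 mm high, inner floor 5 mm above the origin. Origin at the centre of its underside, on the desktop.
- pad: Bell pad: fixed round leather pad with a brass edge, 92 mm in diameter, its flat top 5 mm above the origin. Origin at the centre of its underside, on the desktop.
- paperweight: Bystander: green glass paperweight, a dome 72 mm in diameter and 37 mm tall, loose; origin at the centre of its underside.
- pencup: Bystander: black enamel pen cup, 72 mm in diameter and 95 mm tall, with three pens reaching 150 mm, loose; origin at the centre of its underside.
Things that resemble listed ones, but are neither listed nor needed, are in the scene too. What is shaped like the part that bears fob_flat_mid but purple is not meant.

How it is judged:
By the outcome, as a careful person would: the job done as asked, in the order asked, and still so for the second after the job is handed in, with the robot touching nothing.
It also fails if it takes over 144 s, if anything falls off the work surface, if the arm or the gripper's body presses on something with over 40 N, if the wrist force passes 120 N, or if a joint passes its speed limit or range.

### The arm

A 7-joint arm with a two-finger parallel gripper is mounted at the origin on the work surface. World frame = base frame: x ahead of the robot, y to its left, z up, the work surface at z = 0. Lengths are in m, angles in rad, forces in N, time in s.
With the tool pointing down it reaches from about 0.4 to 0.85 m from the base axis. Payload 10.4 kg.
Tool frame: the origin (TCP) lies at the very end of the fingers, on their centre line; the grasp point (between the pads) lies 19 mm behind it; z points along the fingers, y is the line along which they close (so a half turn about z gives the same grasp; the last joint's range is limited). The gripper opens to 87 mm and grips with 3 to 60 N. Pads are 19 mm wide; open, the fingers measure 117 mm over their backs; the gripper's body (75 mm by 190 mm) begins 51 mm behind the grasp point.
Start: joints at [-0.023, 0.332, -0.065, 1.46, 0.022, 1.35, -0.088], TCP at [0.625, 0, 0.197] pointing down, gripper open.
Joint ranges: [-2.6, 2.6], [-0.5, 2.12], [-1.47, 1.34], [0.16, 2.42], [-1.27, 4.41], [0.06, 2.06], [-2.6, 2.6]. Speed limits (rad/s): [2.22, 2.22, 2.79, 2.79, 3.14, 3.14, 3.14].

### API

Orientations are given as a unit quaternion [x, y, z, w].
In Python, from bench import * gives the robot as it stands.
- The arm moves only by the tool step_arm, never from a script. Its arguments are lists of equal length, an entry for each row: "delta_pos": the shift along the world's x, y, z in units of 25 mm (1.0 is 25 mm), a list of three; "turn": the turn about the world's z in units of 0.12 rad (1.0 is 0.12 rad). In form: {"delta_pos": [[tx, ty, tz], ...], "turn": [turn, ...]}. A call has 1 to 12 rows; each row shifts and turns the commanded pose from where the row before left it; what a row does not reach is not made up. A row lasts 1/10 s, in which the tool goes at most 50 mm and 8.59 degrees, less where a joint would pass 70% of its speed; a pose out of reach is approached as far as the arm can. A call with a number of a shift or a turn outside -1 to 1 is refused whole. A call with a gripper value outside its range is refused whole. "grip" is the closure, from 0 (fully open) to 1 (shut), set as the call begins (left out, the last holds). The fingers move at their own pace and stop on an object; "newtons" is the grip in N (left out, the last holds). Time passes only in rows, so rows that do not move let the fingers close. It gives the time, the measured TCP pose, the force, the opening and the grip force at its end, in the units of the state.
- read_state(): the state, without advancing time (a new reading comes with each control period).
- camera(name): name is "scene" or "side" or "wrist"; returns a dict with "image" (480x640x3 uint8, red, green, blue), "z_map" (480x640 float32, m along the optical axis (not along the pixel's ray), 0 where there is no reading), "mtx" (3x3 intrinsics, pixels), "view" (4x4, takes a point from world to camera coordinates). Camera axes: x right, y up, looking along -z (the intrinsics and any distortion apply to the point x, -y, -z); pixel columns grow to the right and rows downward; lengths in m; the calibration is good to about 2 mm. A picture is of the moment at which its call begins.
- close_job(): hands the job in; it is judged then, once.
The state is a dict: "time": time; "joint_positions": joint angles; "joint_vel": joint speeds; "joint_torque": joint torques, N m; "ee_pos": TCP position; "eef_rot": TCP orientation; "ft_force": force on the tool from outside, world axes, zero at the start; "torque": the same for the moment, N m; "width": finger opening in m; "grip_force": force on a finger pad.
Only numpy, scipy, OpenCV 4.12 (cv2) and the standard library are available. Lean on these libraries where they do the work, as an engineer would, in place of code of your own. Each camera call takes 0.05 s, during which the arm holds its last target. There are 200 camera calls.

## Working session

There is one attempt and no reset: what is moved stays moved. The work goes in short steps, Python scripts to look and compute and a tool call to move; the robot and the scene stay as the last step left them, time stands still between calls to the robot, and variables do not carry over. Pictures are saved under pics/ and viewed, at most 14 in all, crops included, and the job is handed in when it is done.

Besides the shell and the picture viewer there is one more tool, called by a JSON object that holds its "api" and its "payload", one argument or row to a line. step_arm: Moves the arm, as the interface text tells. Shifts and turns lie within -1 to 1; 1 stands for 25 mm of shift or 0.12 rad of turn. Its arguments: {"type":"object","properties":{"delta_pos":{"type":"array"},"turn":{"type":"array"},"grip":{"type":"number"},"newtons":{"type":"number"}},"required":["delta_pos","turn"]}

```bash
ls; mkdir -p pics; cat > h.py <<'E'
import numpy as np, cv2
from bench import *
def save(name,fn):
    c=camera(name); cv2.imwrite('pics/'+fn+'.png',c['image'][:,:,::-1]); np.savez('pics/'+fn+'.npz',**c); return c
def world(c,u,v,z=None):
    K=c['mtx'];V=c['view'];R=V[:3,:3];t=V[:3,3]
    d=np.array([(u-K[0,2])/K[0,0],-(v-K[1,2])/K[1,1],-1.0])
    if z is None:
        return R.T@(d*c['z_map'][int(round(v)),int(round(u))]-t)
    o=-R.T@t; w=R.T@d
    return o+w*(z-o[2])/w[2]
def cloud(c):
    K=c['mtx'];V=c['view'];R=V[:3,:3];t=V[:3,3]
    v,u=np.mgrid[:480,:640]; z=c['z_map']
    p=np.stack([(u-K[0,2])/K[0,0]*z,-(v-K[1,2])/K[1,1]*z,-z],-1)
    return (p-t)@R
E
python3 - <<'E'
from h import *
for n in('scene','side','wrist'):
    c=save(n,n+'0'); print(n,c['mtx'].round(1).tolist(),c['view'].round(3).tolist(),(c['z_map']>0).mean())
s=read_state();print(s['ee_pos'],s['eef_rot'],s['time'])
a=np.hstack([cv2.imread('pics/scene0.png'),cv2.imread('pics/side0.png')])
E
```

```text
pics
scene [[433.5, 0.0, 313.4], [0.0, 433.5, 233.1], [0.0, 0.0, 1.0]] [[0.601, 0.799, 0.005, -0.34], [-0.516, 0.384, 0.766, 0.255], [0.61, -0.462, 0.643, -1.159], [0.0, 0.0, 0.0, 1.0]] 0.9960416666666667
side [[596.8, 0.0, 323.1], [0.0, 596.8, 242.4], [0.0, 0.0, 1.0]] [[0.679, -0.734, -0.006, -0.4], [0.459, 0.417, 0.784, -0.318], [-0.573, -0.535, 0.62, -0.816], [0.0, 0.0, 0.0, 1.0]] 0.99599609375
wrist [[346.5, 0.0, 314.2], [0.0, 346.5, 245.5], [0.0, 0.0, 1.0]] [[1.0, -0.001, -0.0, -0.625], [0.001, 0.966, -0.26, 0.032], [0.0, 0.26, 0.966, -0.39], [0.0, 0.0, 0.0, 1.0]] 0.9929427083333333
[ 6.24684464e-01 -1.27138610e-05  1.95964832e-01] [ 7.07108066e-01  7.07105292e-01 -3.97672448e-04 -3.61279902e-04] 0.15
```

View pics/scene0.png

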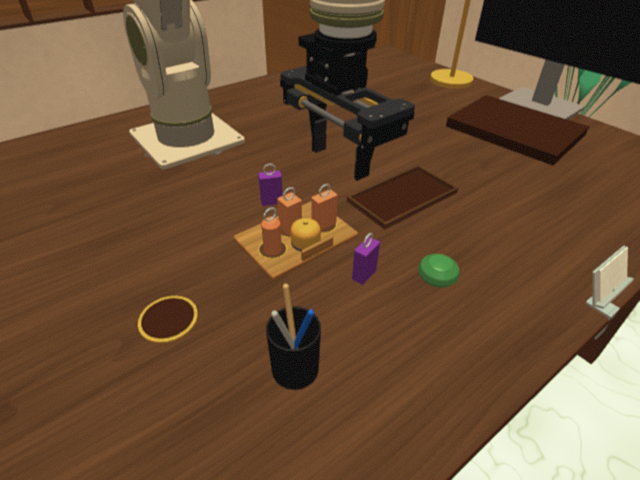

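View pics/side0.png

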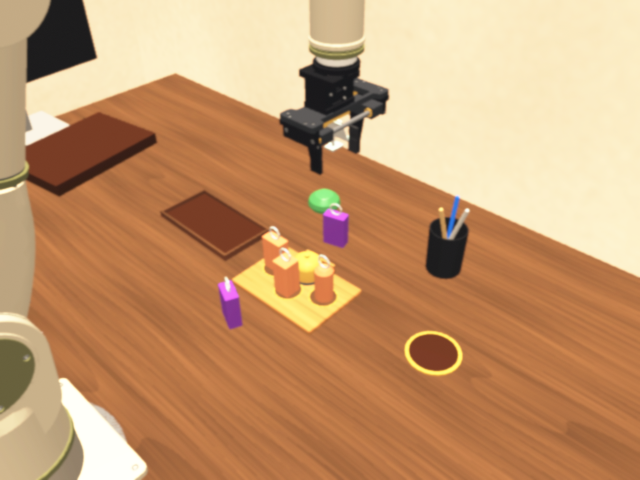

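View pics/wrist0.png

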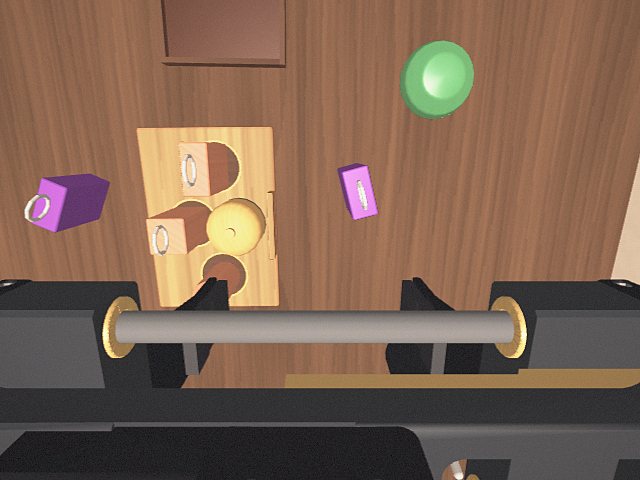

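The scene view shows the stand around (295,235), the tray (403,195), the pad (168,318), the paperweight (440,270), the pen cup (294,345) and two purple decoys. In the wrist view the flat fob is at (195,170), the square fob at (165,232), the bell at (235,227) and the round fob near (222,275), partly hidden by a finger.

```bash
cat > m.py <<'E'
from h import *
def load(fn): return dict(np.load('pics/'+fn+'.npz'))
def rect(P): 
    r=cv2.minAreaRect((P[:,:2]*1000).astype(np.float32)); return np.round(r[0],1),np.round(r[1],1),round(r[2],1),len(P)
E
python3 - <<'E'
from m import *
for n in('wrist','scene','side'):
    c=load(n+'0');P=cloud(c);hsv=cv2.cvtColor(c['image'],cv2.COLOR_RGB2HSV);H,S,V=[hsv[...,i].astype(int) for i in range(3)]
    Z=P[...,2]; ok=(c['z_map']>0)&(abs(P[...,0]-.6)<.35)&(abs(P[...,1])<.5)
    def comps(m,lab,mn=40):
        k,L,st,ce=cv2.connectedComponentsWithStats(m.astype(np.uint8))
        for i in range(1,k):
            if st[i,4]>=mn: 
                q=P[L==i]; print(n,lab,*rect(q),'z',np.percentile(q[:,2],[5,50,95]).round(3),'px',ce[i].round())
    comps(ok&(Z>.076)&(Z<.088)&(H<20)&(S>60),'fobtop',25)
    comps(ok&(Z>.006)&(Z<.018)&(H>8)&(H<28),'stand',400)
    comps(ok&(Z>.02)&(Z<.075)&(H>18)&(H<30)&(S>100),'bell',60)
    comps(ok&(H>120)&(H<160)&(S>80)&(Z>.005),'purple',60)
    comps(ok&(H>45)&(H<80)&(S>80)&(Z<.06),'green',60)
    comps(ok&(Z>.010)&(Z<.0165)&(V<120),'rim',60)
    if n!='wrist': comps(ok&(V<60)&(Z<.1)&(Z>.09),'cup',40); comps(ok&(H>20)&(H<32)&(S>130)&(Z<.01),'pad',40)
E
```

```text
wrist fobtop [522.7  55.9] [45.8 24.6] 88.7 1210 z [0.079 0.082 0.084] px [198. 168.]
wrist fobtop [518.   55.5] [19.9  4.1] 83.4 95 z [0.081 0.082 0.084] px [189. 170.]
wrist fobtop [492.3  -2.8] [34.  34.1] 0.8 1061 z [0.078 0.082 0.083] px [171. 234.]
wrist fobtop [486.1  -6.5] [19.5  6.3] 83.8 121 z [0.081 0.082 0.083] px [160. 240.]
wrist fobtop [514.  -54.6] [13.3  2.5] 49.2 25 z [0.076 0.077 0.079] px [198. 289.]
wrist stand [536.5 181.9] [ 57.4 120.8] 89.2 1599 z [0.007 0.014 0.016] px [223.  45.]
wrist stand [513.   -3.8] [140.  199.2] 0.4 13162 z [0.011 0.012 0.014] px [212. 208.]
wrist bell [543.9  -3.8] [50.9 51.3] 50.6 1356 z [0.05  0.054 0.057] px [233. 229.]
wrist purple [665.9  34.9] [23.6 45.7] 15.1 1338 z [0.028 0.07  0.072] px [357. 190.]
wrist purple [383.2  23.5] [46.5 25.2] 65.7 3012 z [0.011 0.055 0.071] px [ 72. 200.]
wrist purple [374.3  23.5] [27.9  9.3] 48.7 168 z [0.069 0.07  0.071] px [ 39. 207.]
wrist green [742.6 137.7] [67.1 67.4] 64.1 3733 z [0.016 0.028 0.036] px [437.  79.]
wrist rim [481.6 184.2] [47.7  1.9] 88.6 114 z [0.01  0.012 0.015] px [164. 
[... 1988 characters left out ...]
06 0.011 0.015] px [217. 223.]
side stand [510.6  -4.9] [142.4 202.1] 0.4 3588 z [0.008 0.011 0.014] px [296. 296.]
side bell [535.2 -10.8] [122.4  42.4] 45.8 399 z [0.031 0.052 0.063] px [307. 265.]
side purple [660.6  32.4] [28.  47.7] 26.1 712 z [0.009 0.043 0.07 ] px [335. 228.]
side purple [379.4  21.6] [49.3 24.1] 65.4 661 z [0.01  0.052 0.07 ] px [230. 305.]
side green [735.4 133.1] [56.6 63.5] 42.9 483 z [0.012 0.027 0.035] px [322. 200.]
side rim [ 724.7 -180.2] [27.2 65.5] 23.4 94 z [0.01  0.013 0.016] px [442. 271.]
side cup [ 713.3 -162.9] [35.8  8. ] 71.9 42 z [0.091 0.093 0.095] px [436. 235.]
side pad [ 553.8 -280. ] [96.5 96.3] 76.7 543 z [-0.001  0.004  0.006] px [433. 354.]
```

Measurements fit the given sizes. In mm:

| Thing | x | y |
|---|---|---|
| Stand | 513 | -4 |
| Flat fob | 522.5 | 56 |
| Square fob | 492.5 | -3 |
| Round fob | about 523 | -64 |
| Bell | 543.5 | -4 |
| Tray | 537.5 | 264 |
| Pad | 551 | -280 |

I'll take the flat fob first, closing along x.

{"api": "step_arm", "payload": {
  "delta_pos": [
    [-0.82,0.45,0],
    [-0.82,0.45,0],
    [-0.82,0.45,0],
    [-0.82,0.45,0],
    [-0.82,0.43,0],
    [0,0,-0.5],
    [0,0,0],
    [0,0,0]
  ],
  "turn": [0,0,0,0,0,0,0,0],
  "grip": 0,
  "newtons": 30
}}

```text
time: 0.95
ee_pos: [0.5227, 0.0551, 0.1836]
eef_rot: [0.707, 0.707, -0.0, -0.0]
ft_force: [-0.4, -0.2, 0.4]
width: 0.0869
grip_force: 0.0
```

```bash
python3 - <<'E'
from m import *
c=save('wrist','w1');P=cloud(c);Z=P[...,2]
hsv=cv2.cvtColor(c['image'],cv2.COLOR_RGB2HSV);H,S=hsv[...,0],hsv[...,1]
k,L,st,ce=cv2.connectedComponentsWithStats(((Z>.076)&(Z<.088)&(H<20)&(S>60)).astype(np.uint8))
for i in range(1,k):
    if st[i,4]>25:print(*rect(P[L==i]),ce[i])
print(read_state()['ee_pos'],read_state()['time'])
E
```

```text
[522.4  56.2] [45.7 23.7] 89.3 1304 [313.49309816 233.54754601]
[4.919e+02 4.000e-01] [28.7 34.3] 89.2 990 [280.26969697 293.26464646]
[523.7 -65.1] [30.2 29.2] 7.0 549 [315.19489982 354.69398907]
[0.52297476 0.05511278 0.18388349] 1.0
```

View pics/w1.png

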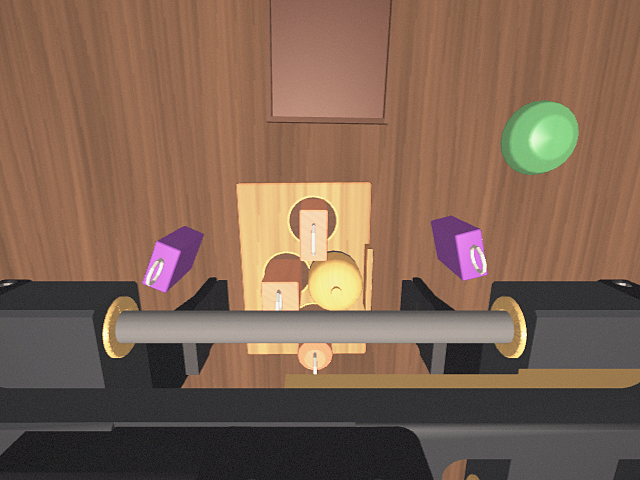

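The picture shows the flat fob centred between the fingers at (313,233), the square at (280,293), the round at (315,355) and the bell at (335,282). I'll descend and grip.

{"api": "step_arm", "payload": {
  "delta_pos": [
    [-0.02,0.03,-1],
    [0,0,-1],
    [0,0,-1],
    [0,0,-1],
    [0,0,-1],
    [0,0,-0.5],
    [0,0,0],
    [0,0,0]
  ],
  "turn": [0,0,0,0,0,0,0,0]
}}

```text
time: 1.8
ee_pos: [0.5228, 0.0565, 0.0474]
eef_rot: [0.707, 0.707, 0.0, 0.0]
ft_force: [0.0, 0.6, 0.6]
width: 0.0871
grip_force: 0.0
```

{"api": "step_arm", "payload": {
  "delta_pos": [
    [0,0,0],
    [0,0,0],
    [0,0,0],
    [0,0,0],
    [0,0,0],
    [0,0,0],
    [0,0,0],
    [0,0,0],
    [0,0,0],
    [0,0,0]
  ],
  "turn": [0,0,0,0,0,0,0,0,0,0],
  "grip": 1,
  "newtons": 30
}}

```text
time: 2.8
ee_pos: [0.522, 0.0565, 0.0466]
eef_rot: [0.707, 0.707, -0.0, -0.0]
ft_force: [-1.0, -0.1, -0.1]
width: 0.0235
grip_force: 30.0
```

{"api": "step_arm", "payload": {
  "delta_pos": [
    [0,0,0.4],
    [0,0,0.8],
    [0,0,0.8],
    [0,0.4,0],
    [0.1,0.8,0],
    [0.1,0.9,0],
    [0.1,1,0],
    [0.1,1,0],
    [0.1,1,0],
    [0.1,1,0],
    [0,1,0],
    [0,1,0]
  ],
  "turn": [0,0,0,0,0,0,0,0,0,0,0,0]
}}

```text
time: 4.0
ee_pos: [0.5361, 0.2607, 0.0954]
eef_rot: [0.707, 0.707, -0.001, -0.0]
ft_force: [0.2, 0.3, -3.9]
width: 0.0238
grip_force: 30.0
```

{"api": "step_arm", "payload": {
  "delta_pos": [
    [0,1,0],
    [0,1,0],
    [0,0.7,0],
    [0,0.3,0],
    [0,0,-0.6],
    [0,0,-0.6],
    [0,0,-0.6],
    [0,0,-0.3],
    [0,0,0],
    [0,0,0]
  ],
  "turn": [0,0,0,0,0,0,0,0,0,0]
}}

```text
time: 5.0
ee_pos: [0.5372, 0.3338, 0.0442]
eef_rot: [0.707, 0.707, 0.0, 0.0]
ft_force: [-0.4, 0.4, -4.0]
width: 0.0241
grip_force: 30.0
```

{"api": "step_arm", "payload": {
  "delta_pos": [
    [0,0,-0.1],
    [0,0,-0.08],
    [0,0,0],
    [0,0,0]
  ],
  "turn": [0,0,0,0]
}}

```text
time: 5.4
ee_pos: [0.5371, 0.3341, 0.0397]
eef_rot: [0.707, 0.707, 0.0, 0.0]
ft_force: [1.5, -1.2, -3.1]
width: 0.0237
grip_force: 30.0
```

{"api": "step_arm", "payload": {
  "delta_pos": [
    [0,0,-0.03],
    [0,0,0],
    [0,0,0]
  ],
  "turn": [0,0,0]
}}

```text
time: 5.7
ee_pos: [0.5372, 0.3342, 0.0396]
eef_rot: [0.707, 0.707, 0.0, 0.0]
ft_force: [-3.2, -2.1, 6.2]
width: 0.0234
grip_force: 30.0
```

{"api": "step_arm", "payload": {
  "delta_pos": [
    [0,0,0],
    [0,0,0],
    [0,0,0],
    [0,0,0],
    [0,0,0],
    [0,0,0.4],
    [0,0,1],
    [0,0,1],
    [0,0,1],
    [0,0,1],
    [0,0,0]
  ],
  "turn": [0,0,0,0,0,0,0,0,0,0,0],
  "grip": 0
}}

```text
time: 6.8
ee_pos: [0.5388, 0.3354, 0.1537]
eef_rot: [0.707, 0.707, 0.003, 0.001]
ft_force: [-0.1, 0.3, 0.3]
width: 0.0865
grip_force: 0.0
```

{"api": "step_arm", "payload": {
  "delta_pos": [
    [-0.05,-1,0],
    [-0.05,-1,0],
    [-0.05,-1,0],
    [-0.05,-1,0],
    [-0.05,-1,0],
    [-0.05,-1,0],
    [-0.05,-1,0],
    [-0.05,-1,0],
    [-0.05,-1,0],
    [-0.05,-1,0],
    [-0.05,-1,0],
    [-0.05,-1,0]
  ],
  "turn": [0,0,0,0,0,0,0,0,0,0,0,0]
}}

```text
time: 8.0
ee_pos: [0.5217, 0.033, 0.1489]
eef_rot: [0.707, 0.707, 0.0, 0.0]
ft_force: [0.4, -0.0, 1.3]
width: 0.0874
grip_force: 0.0
```

{"api": "step_arm", "payload": {
  "delta_pos": [
    [0,-1,0],
    [0,-1,0],
    [0,-1,0],
    [0,-1,0],
    [0,0,0],
    [0,0,0]
  ],
  "turn": [0,0,0,0,0,0]
}}

```text
time: 8.6
ee_pos: [0.5219, -0.066, 0.1488]
eef_rot: [0.707, 0.707, 0.0, -0.0]
ft_force: [0.7, 1.9, -0.4]
width: 0.0872
grip_force: 0.0
```

```bash
cat > look.py <<'E'
from m import *
import sys
def tops(c,lo=.065,hi=.088,n=25):
    P=cloud(c);Z=P[...,2];hsv=cv2.cvtColor(c['image'],cv2.COLOR_RGB2HSV);H,S=hsv[...,0],hsv[...,1]
    k,L,st,ce=cv2.connectedComponentsWithStats(((Z>lo)&(Z<hi)&(H<20)&(S>60)&(c['z_map']>0)).astype(np.uint8))
    for i in range(1,k):
        if st[i,4]>n and abs(P[L==i][:,0].mean()-.55)<.2:print(*rect(P[L==i]),'z',np.percentile(P[L==i][:,2],[50,95]).round(3),ce[i].round())
if __name__=='__main__':
    for v,fn in zip(sys.argv[1::2],sys.argv[2::2]):
        print(v);tops(save(v,fn))
    s=read_state();print(np.round(s['ee_pos'],4),s['time'])
E
python3 look.py wrist w2 scene s2
```

```text
wrist
[491.8  -2.9] [34.2 33.8] 0.4 2001 z [0.082 0.083] [273. 162.]
[523.5 -64.5] [32.8 33. ] 88.2 1287 z [0.079 0.082] [316. 241.]
scene
[539.1 332.5] [48. 25.] 87.3 207 z [0.074 0.081] [429. 160.]
[493.6  -2.7] [36.1 35.6] 0.9 347 z [0.081 0.083] [289. 203.]
[527.6 -66.1] [33.2 28.5] 63.0 260 z [0.077 0.083] [270. 225.]
[ 745.3 -170.4] [ 7.5 14. ] 68.1 66 z [0.08  0.087] [292. 333.]
[ 0.522  -0.0648  0.1488] 8.7
```

{"api": "step_arm", "payload": {
  "delta_pos": [
    [0.05,0,-0.8],
    [0,0,-1],
    [0,0,-1],
    [0,0,-0.9],
    [0,0,-0.4],
    [0,0,0],
    [0,0,0]
  ],
  "turn": [0,0,0,0,0,0,0]
}}

```text
time: 9.4
ee_pos: [0.5239, -0.0656, 0.0472]
eef_rot: [0.707, 0.707, 0.0, 0.0]
ft_force: [0.9, -0.3, 0.5]
width: 0.0867
grip_force: 0.0
```

{"api": "step_arm", "payload": {
  "delta_pos": [
    [0,0,0],
    [0,0,0],
    [0,0,0],
    [0,0,0],
    [0,0,0],
    [0,0,0],
    [0,0,0],
    [0,0,0],
    [0,0,0]
  ],
  "turn": [0,0,0,0,0,0,0,0,0],
  "grip": 1
}}

```text
time: 10.3
ee_pos: [0.5232, -0.066, 0.0463]
eef_rot: [0.707, 0.707, -0.0, -0.0]
ft_force: [-1.0, -0.3, 0.9]
width: 0.0312
grip_force: 30.0
```

{"api": "step_arm", "payload": {
  "delta_pos": [
    [0,0,0],
    [0,0,0]
  ],
  "turn": [0,0]
}}

```text
time: 10.5
ee_pos: [0.5232, -0.066, 0.0463]
eef_rot: [0.707, 0.707, -0.0, -0.0]
ft_force: [-0.7, 0.7, 2.1]
width: 0.0307
grip_force: 30.0
```

```bash
python3 look.py side d3; python3 -c "
import cv2;i=cv2.imread('pics/d3.png')[190:350,220:400];cv2.imwrite('pics/d3c.png',cv2.resize(i,None,fx=4,fy=3.7))"
```

```text
side
[529.6 330.6] [24.7 52.7] 16.4 75 z [0.069 0.074] [191. 188.]
[483.3  -4.5] [22.9 35.3] 0.9 133 z [0.073 0.08 ] [283. 269.]
[520.8 -72.1] [21.7 51.8] 79.4 147 z [0.074 0.086] [326. 273.]
[ 0.5232 -0.066   0.0463] 10.55
```

View pics/d3c.png

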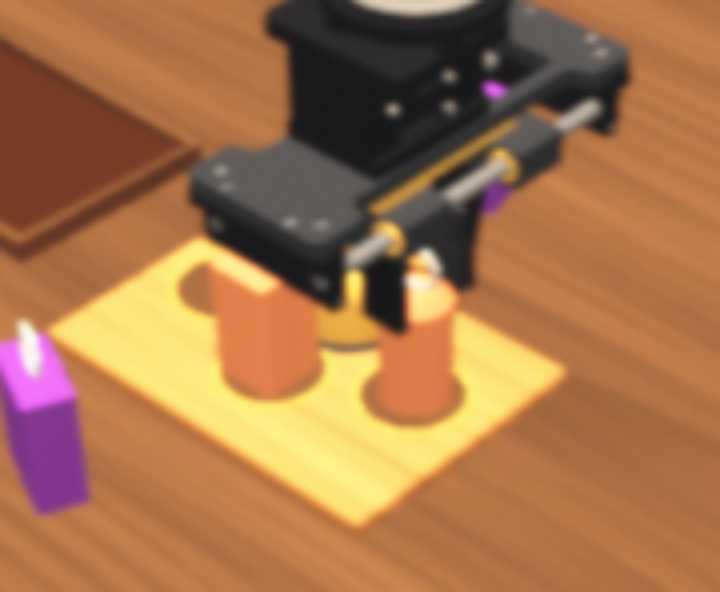

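The round fob looks upright between the fingers at about (415,350) in the crop. The 31 mm opening is a little narrow for a 34 mm body, so I'll try a small lift.

{"api": "step_arm", "payload": {
  "delta_pos": [
    [0,0,0.2],
    [0,0,0.2],
    [0,0,0.2],
    [0,0,0],
    [0,0,0]
  ],
  "turn": [0,0,0,0,0]
}}

```text
time: 11.05
ee_pos: [0.5234, -0.066, 0.0615]
eef_rot: [0.707, 0.707, 0.0, 0.0]
ft_force: [-0.3, -0.6, -2.6]
width: 0.0307
grip_force: 30.0
```

{"api": "step_arm", "payload": {
  "delta_pos": [
    [0,0,0.8],
    [0,0,1],
    [0,0,0.8],
    [0,0.4,0.2],
    [0,0.7,0],
    [0.1,1,0],
    [0.1,1,0],
    [0.1,1,0],
    [0.1,1,0],
    [0.1,1,0],
    [0.07,1,0],
    [0,1,0]
  ],
  "turn": [0,0,0,0,0,0,0,0,0,0,0,0]
}}

```text
time: 12.25
ee_pos: [0.5367, 0.1383, 0.13]
eef_rot: [0.707, 0.707, -0.001, -0.0]
ft_force: [0.8, 0.2, -4.1]
width: 0.0309
grip_force: 30.0
```

{"api": "step_arm", "payload": {
  "delta_pos": [
    [0,1,0],
    [0,1,0],
    [0,1,0],
    [0,1,0],
    [0,0.8,0],
    [0,0.5,0],
    [0,0,-0.7],
    [0,0,-1],
    [0,0,-1],
    [0,0,-0.6],
    [0,0,0],
    [0,0,0]
  ],
  "turn": [0,0,0,0,0,0,0,0,0,0,0,0]
}}

```text
time: 13.45
ee_pos: [0.5377, 0.2692, 0.0493]
eef_rot: [0.707, 0.707, 0.0, 0.0]
ft_force: [0.9, -0.5, -2.6]
width: 0.0307
grip_force: 30.0
```

{"api": "step_arm", "payload": {
  "delta_pos": [
    [0,0,-0.2],
    [0,0,-0.1],
    [0,0,-0.1],
    [0,0,0],
    [0,0,0]
  ],
  "turn": [0,0,0,0,0]
}}

```text
time: 13.95
ee_pos: [0.5379, 0.2692, 0.0393]
eef_rot: [0.707, 0.707, 0.0, 0.0]
ft_force: [-0.2, -0.1, 0.8]
width: 0.0311
grip_force: 30.0
```

{"api": "step_arm", "payload": {
  "delta_pos": [
    [0,0,-0.03],
    [0,0,0]
  ],
  "turn": [0,0]
}}

```text
time: 14.15
ee_pos: [0.5381, 0.2694, 0.0392]
eef_rot: [0.707, 0.707, 0.001, 0.0]
ft_force: [-2.1, -0.7, 7.8]
width: 0.031
grip_force: 30.0
```

{"api": "step_arm", "payload": {
  "delta_pos": [
    [0,0,0],
    [0,0,0],
    [0,0,0],
    [0,0,0],
    [0,0,0],
    [0,0,0.4],
    [0,0,1],
    [0,0,1],
    [0,0,1],
    [0,0,1],
    [0,0,0.6],
    [0,0,0]
  ],
  "turn": [0,0,0,0,0,0,0,0,0,0,0,0],
  "grip": 0
}}

```text
time: 15.35
ee_pos: [0.5386, 0.2697, 0.1656]
eef_rot: [0.707, 0.707, 0.002, 0.001]
ft_force: [0.7, 0.9, 0.5]
width: 0.0869
grip_force: 0.0
```

{"api": "step_arm", "payload": {
  "delta_pos": [
    [-0.15,-0.9,0],
    [-0.15,-0.9,0],
    [-0.15,-0.9,0],
    [-0.15,-0.9,0],
    [-0.15,-0.9,0],
    [-0.15,-0.9,0],
    [-0.15,-0.9,0],
    [-0.15,-0.9,0],
    [-0.15,-0.9,0],
    [-0.15,-0.9,0],
    [-0.15,-0.9,0],
    [-0.15,-0.9,0]
  ],
  "turn": [1,1,1,1,1,1,1,1,1,1,1,1],
  "grip": 0.3
}}

```text
time: 16.55
ee_pos: [0.4916, -0.002, 0.1618]
eef_rot: [0.063, 0.998, -0.0, -0.001]
ft_force: [0.5, -0.6, -1.4]
width: 0.0608
grip_force: 0.0
```

{"api": "step_arm", "payload": {
  "delta_pos": [
    [0,0,0],
    [0,0,0],
    [0,0,0],
    [0,0,0]
  ],
  "turn": [0.9,0.19,0,0]
}}

```text
time: 16.95
ee_pos: [0.4923, -0.0004, 0.1626]
eef_rot: [0.001, 1.0, 0.0, -0.0]
ft_force: [0.5, 0.5, -0.1]
width: 0.061
grip_force: 0.0
```

```bash
python3 look.py wrist w4 scene s4; python3 -c "
from bench import *;print(read_state()['eef_rot'],read_state()['joint_positions'])"
```

```text
wrist
[491.6  -2.9] [34.7 34. ] 0.6 1525 z [0.082 0.084] [312. 238.]
[494.8  -2.9] [17.7  3.3] 88.3 66 z [0.083 0.084] [312. 246.]
[525.3 267.9] [23.3  8.9] 82.9 249 z [0.07  0.074] [626. 276.]
scene
[538.4 333.5] [25.9 49.1] 1.1 197 z [0.074 0.08 ] [429. 160.]
[541.9 268.4] [32.6 26.1] 72.9 134 z [0.072 0.082] [409. 170.]
[492.5  -3.2] [35.5 35. ] 0.2 349 z [0.081 0.083] [289. 203.]
[ 744.3 -170. ] [ 7.7 15.4] 70.0 64 z [0.08  0.087] [292. 333.]
[ 0.4925 -0.0005  0.1628] 17.05
[ 3.59260785e-04  9.99999920e-01  6.63230393e-05 -1.63624727e-04] [ 0.07846021  0.07353098 -0.17738077  1.84091494  0.01358671  1.2286382
  1.46706371]
```

View pics/s4.png

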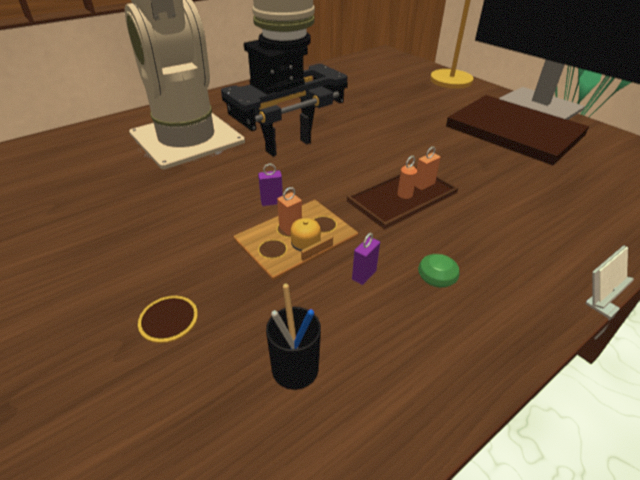

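Round and flat stand in the tray at (408,180) and (428,170), and the square is still at (289,215) on the stand. I'll take the square now, closing along y.

{"api": "step_arm", "payload": {
  "delta_pos": [
    [0,-0.1,-0.7],
    [0,0,-1],
    [0,0,-1],
    [0,0,-1],
    [0,0,-0.7],
    [0,0,-0.27],
    [0,0,0],
    [0,0,0]
  ],
  "turn": [0,0,0,0,0,0,0,0]
}}

```text
time: 17.85
ee_pos: [0.4931, -0.0033, 0.0472]
eef_rot: [0.0, 1.0, 0.0, 0.001]
ft_force: [-0.1, -0.7, -0.3]
width: 0.0614
grip_force: 0.0
```

{"api": "step_arm", "payload": {
  "delta_pos": [
    [0,0,0],
    [0,0,0],
    [0,0,0],
    [0,0,0],
    [0,0,0],
    [0,0,0],
    [0,0,0]
  ],
  "turn": [0,0,0,0,0,0,0],
  "grip": 1
}}

```text
time: 18.55
ee_pos: [0.4927, -0.0033, 0.0465]
eef_rot: [-0.0, 1.0, 0.0, 0.0]
ft_force: [-0.7, 0.7, 2.2]
width: 0.0334
grip_force: 30.0
```

{"api": "step_arm", "payload": {
  "delta_pos": [
    [0,0,0.3],
    [0,0,0.7],
    [0,0,0.9],
    [0,0,0.7],
    [0,0.5,0],
    [0.1,0.9,0],
    [0.3,1,0],
    [0.35,1,0],
    [0.35,1,0],
    [0.35,1,0],
    [0.24,1,0],
    [0.1,0.8,0]
  ],
  "turn": [0,0,0,0,0,0,0,0,0,0,0,0]
}}

```text
time: 19.75
ee_pos: [0.5364, 0.179, 0.1098]
eef_rot: [-0.001, 1.0, 0.0, -0.001]
ft_force: [0.1, -0.2, -3.9]
width: 0.0334
grip_force: 30.0
```

{"api": "step_arm", "payload": {
  "delta_pos": [
    [0,0.4,0],
    [0,0.2,0],
    [0,0,-0.6],
    [0,0,-0.9],
    [0,0,-0.7],
    [0,0,-0.3],
    [0,0,0],
    [0,0,0]
  ],
  "turn": [0,0,0,0,0,0,0,0]
}}

```text
time: 20.55
ee_pos: [0.5376, 0.1911, 0.0492]
eef_rot: [0.0, 1.0, 0.0, 0.0]
ft_force: [0.2, -0.3, -3.1]
width: 0.0337
grip_force: 30.0
```

{"api": "step_arm", "payload": {
  "delta_pos": [
    [0,0,-0.2],
    [0,0,-0.1],
    [0,0,-0.1],
    [0,0,0],
    [0,0,-0.03],
    [0,0,0]
  ],
  "turn": [0,0,0,0,0,0]
}}

```text
time: 21.15
ee_pos: [0.538, 0.1918, 0.0395]
eef_rot: [-0.0, 1.0, 0.0, 0.001]
ft_force: [-3.1, -0.6, 8.7]
width: 0.0334
grip_force: 30.0
```

{"api": "step_arm", "payload": {
  "delta_pos": [
    [0,0,0],
    [0,0,0],
    [0,0,0],
    [0,0,0],
    [0,0,0.4],
    [0,0,1],
    [0,0,1],
    [0,0,1],
    [0,0,1],
    [0,0,0]
  ],
  "turn": [0,0,0,0,0,0,0,0,0,0],
  "grip": 0.3
}}

```text
time: 22.15
ee_pos: [0.5392, 0.1924, 0.1526]
eef_rot: [0.0, 1.0, 0.001, 0.003]
ft_force: [1.3, 0.2, 0.1]
width: 0.061
grip_force: 0.0
```

{"api": "step_arm", "payload": {
  "delta_pos": [
    [0.04,-1,0],
    [0.04,-1,0],
    [0.04,-1,0],
    [0.05,-1,0],
    [0,-1,0],
    [0,-1,0],
    [0,-1,0],
    [0,-0.85,0],
    [0,0,0],
    [0,0,0]
  ],
  "turn": [0,0,0,0,0,0,0,0,0,0],
  "grip": 0
}}

```text
time: 23.15
ee_pos: [0.5414, -0.0046, 0.1481]
eef_rot: [0.0, 1.0, 0.0, -0.0]
ft_force: [0.1, 0.7, -0.6]
width: 0.0871
grip_force: 0.0
```

```bash
python3 look.py wrist w5 scene s5; python3 - <<'E'
from m import *
c=load('w5');P=cloud(c);Z=P[...,2];hsv=cv2.cvtColor(c['image'],cv2.COLOR_RGB2HSV);H,S=hsv[...,0],hsv[...,1]
d=np.hypot(P[...,0]-.5435,P[...,1]+.004)<.05
for lo,hi in((.035,.075),(.045,.075),(.058,.075)): 
    m=d&(Z>lo)&(Z<hi)&(c['z_map']>0)&(S>80);print(rect(P[m]),cv2.minEnclosingCircle((P[m][:,:2]*1000).astype(np.float32)))
E
```

```text
wrist
[536.1 191.2] [35.6 33.7] 89.5 1933 z [0.075 0.077] [562. 237.]
[541.2 255. ] [21.1  4.5] 11.9 98 z [0.067 0.069] [637. 242.]
[538.3 194.7] [27.   2.4] 82.1 39 z [0.076 0.078] [577. 243.]
scene
[537.9 332.7] [25.  47.9] 0.5 203 z [0.074 0.081] [429. 160.]
[540.8 267.5] [31.1 26.4] 50.2 133 z [0.072 0.079] [409. 170.]
[537.8 191.5] [34.9 35.3] 88.1 243 z [0.074 0.078] [381. 181.]
[ 745.2 -171.4] [ 7.9 15.5] 55.7 65 z [0.08  0.087] [292. 333.]
[ 0.5414 -0.0035  0.148 ] 23.25
(array([548.7,  -4.2]), array([65.8, 66.3]), 0.8, 3265) ((556.1255493164062, -3.2451958656311035), 40.417266845703125)
(array([543.1,  -4.1]), array([53.2, 53.9]), 19.0, 2982) ((543.2324829101562, -4.0597357749938965), 27.338415145874023)
(array([542.9,  -4.9]), array([27. , 27.4]), 54.7, 385) ((543.3313598632812, -4.5919270515441895), 14.796457290649414)
```

View pics/w5.png

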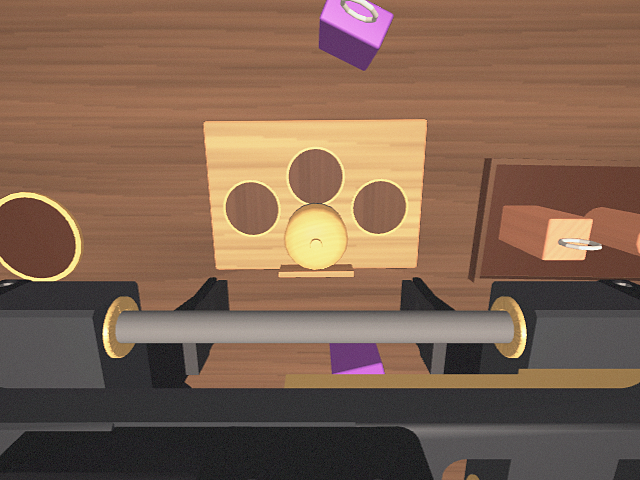

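The bell is alone on the stand at (316,238), the circles are clear, and the fobs are in the tray. I'll grip the bell.

{"api": "step_arm", "payload": {
  "delta_pos": [
    [0.07,0,-0.8],
    [0,0,-1],
    [0,0,-1],
    [0,0,-1],
    [0,0,-0.8],
    [0,0,-0.4],
    [0,0,-0.23],
    [0,0,0],
    [0,0,0]
  ],
  "turn": [0,0,0,0,0,0,0,0,0]
}}

```text
time: 24.15
ee_pos: [0.5439, -0.0045, 0.0182]
eef_rot: [-0.0, 1.0, 0.0, 0.001]
ft_force: [-0.2, -0.4, 0.4]
width: 0.0868
grip_force: 0.0
```

{"api": "step_arm", "payload": {
  "delta_pos": [
    [0,0,0],
    [0,0,0],
    [0,0,0],
    [0,0,0],
    [0,0,0],
    [0,0,0],
    [0,0,0]
  ],
  "turn": [0,0,0,0,0,0,0],
  "grip": 1
}}

```text
time: 24.85
ee_pos: [0.5433, -0.0048, 0.0173]
eef_rot: [-0.0, 1.0, 0.0, -0.0]
ft_force: [1.3, -0.4, -1.7]
width: 0.053
grip_force: 27.8
```

```bash
python3 - <<'E'
from m import *
def yel(c,m0):
    hsv=cv2.cvtColor(c['image'],cv2.COLOR_RGB2HSV);return (m0&(hsv[...,0]>20)&(hsv[...,0]<34)&(hsv[...,1]>130))
for f in('scene0','side0','s5'):
    c=load(f);P=cloud(c);m=yel(c,(np.hypot(P[...,0]-.551,P[...,1]+.28)<.07))
    v,u=np.nonzero(m);Q=np.array([world(c,a,b,.005)[:2] for a,b in zip(u,v)])*1000
    print(f,cv2.fitEllipse(cv2.convexHull(Q.astype(np.float32))),len(Q))
# dark disks on stand in w5
c=load('w5');P=cloud(c);g=cv2.cvtColor(c['image'],cv2.COLOR_RGB2GRAY)
m=(g<110)&(abs(P[...,0]-.513)<.065)&(abs(P[...,1]+.004)<.095)&(abs(P[...,2]-.012)<.006)
k,L,st,ce=cv2.connectedComponentsWithStats(m.astype(np.uint8))
for i in range(1,k):
    if st[i,4]>300:
        v,u=np.nonzero(L==i);Q=np.array([world(c,a,b,.012)[:2] for a,b in zip(u,v)])*1000
        print(cv2.minEnclosingCircle(Q.astype(np.float32)),len(Q))
E
```

```text
scene0 ((552.04345703125, -280.52496337890625), (90.41522216796875, 91.3252944946289), 69.75482940673828) 436
side0 ((550.0634765625, -281.7816467285156), (92.42701721191406, 93.91603088378906), 116.5606460571289) 543
s5 ((552.1323852539062, -280.5963134765625), (90.53258514404297, 91.34120178222656), 59.099266052246094) 431
((492.6585388183594, -4.433173179626465), 24.761812210083008) 612
((521.150390625, 56.11711502075195), 24.667726516723633) 756
((522.0865478515625, -64.74600982666016), 24.57086181640625) 618
```

The pad centre is at (551.5, -281).

{"api": "step_arm", "payload": {
  "delta_pos": [
    [0,0,0.3],
    [0,0,0.8],
    [0,0,0.9],
    [0,-0.4,0],
    [0.05,-0.8,0],
    [0.05,-1,0],
    [0.05,-1,0],
    [0.05,-1,0],
    [0.05,-1,0],
    [0.05,-1,0],
    [0.03,-1,0],
    [0,-1,0]
  ],
  "turn": [0,0,0,0,0,0,0,0,0,0,0,0]
}}

```text
time: 26.05
ee_pos: [0.5507, -0.2114, 0.0664]
eef_rot: [0.0, 1.0, 0.0, -0.001]
ft_force: [-0.0, -0.0, -2.3]
width: 0.0529
grip_force: 27.8
```

{"api": "step_arm", "payload": {
  "delta_pos": [
    [0,-1,0],
    [0,-0.9,0],
    [0,-0.6,0],
    [0,-0.3,0],
    [0,0,-0.6],
    [0,0,-0.8],
    [0,0,-0.4],
    [0,0,0],
    [0,0,0]
  ],
  "turn": [0,0,0,0,0,0,0,0,0]
}}

```text
time: 26.95
ee_pos: [0.5517, -0.2791, 0.0223]
eef_rot: [-0.0, 1.0, 0.0, -0.0]
ft_force: [1.0, -0.2, -1.6]
width: 0.0531
grip_force: 27.8
```

{"api": "step_arm", "payload": {
  "delta_pos": [
    [0,-0.07,-0.2],
    [0,0,-0.15],
    [0,0,-0.13],
    [0,0,0],
    [0,0,-0.02],
    [0,0,0]
  ],
  "turn": [0,0,0,0,0,0]
}}

```text
time: 27.55
ee_pos: [0.5516, -0.2816, 0.0102]
eef_rot: [0.0, 1.0, -0.0, 0.0]
ft_force: [-2.0, 0.2, 2.8]
width: 0.0527
grip_force: 30.0
```

Contact. I'll release, go up, and check from above on the way back.

{"api": "step_arm", "payload": {
  "delta_pos": [
    [0,0,0],
    [0,0,0],
    [0,0,0],
    [0,0,0],
    [0,0,0.4],
    [0,0,1],
    [0,0,1],
    [0,0,1],
    [0,0,1],
    [0,0,1],
    [0,0,0]
  ],
  "turn": [0,0,0,0,0,0,0,0,0,0,0],
  "grip": 0
}}

```text
time: 28.65
ee_pos: [0.5535, -0.2824, 0.1497]
eef_rot: [0.0, 1.0, -0.001, 0.003]
ft_force: [0.3, -0.5, 0.5]
width: 0.0871
grip_force: 0.0
```

```bash
python3 look.py wrist w6; python3 - <<'E'
from m import *
c=load('w6');P=cloud(c);Z=P[...,2]
d=np.hypot(P[...,0]-.5515,P[...,1]+.281)
m=(d<.04)&(Z>.038)&(Z<.06);print(cv2.minEnclosingCircle((P[m][:,:2]*1000).astype(np.float32)),Z[m].max())
hsv=cv2.cvtColor(c['image'],cv2.COLOR_RGB2HSV);m=(d<.07)&(d>.04)&(abs(Z-.005)<.004)&(hsv[...,0]>20)&(hsv[...,0]<34)&(hsv[...,1]>110)
print(cv2.fitEllipse(cv2.convexHull((P[m][:,:2]*1000).astype(np.float32))),m.sum())
E
```

```text
wrist
[ 0.5526 -0.282   0.1474] 28.7
((551.6275634765625, -282.0445861816406), 27.439119338989258) 0.05878540257269908
((552.3779907226562, -281.8901672363281), (90.78376770019531, 91.37210083007812), 15.326582908630371) 88
```

View pics/w6.png

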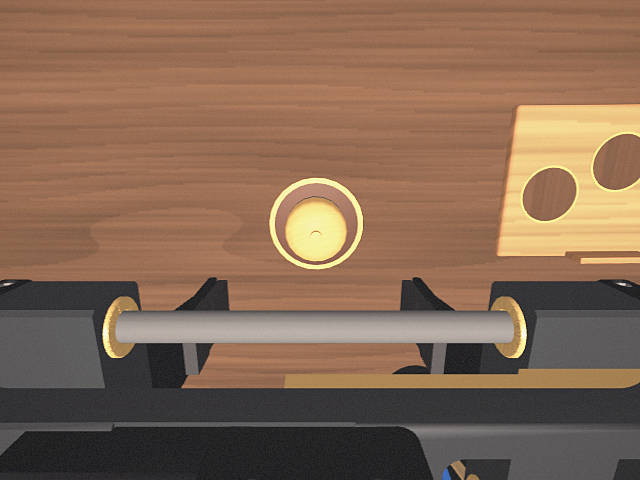

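The bell sits in the pad ring at (316,228), within 1 mm of centre, upright. Now back to the square in the tray.

{"api": "step_arm", "payload": {
  "delta_pos": [
    [-0.06,1,0],
    [-0.06,1,0],
    [-0.06,1,0],
    [-0.06,1,0],
    [-0.06,1,0],
    [-0.06,1,0],
    [-0.06,1,0],
    [-0.06,1,0],
    [-0.05,1,0],
    [-0.05,1,0],
    [0,1,0],
    [0,1,0]
  ],
  "turn": [0,0,0,0,0,0,0,0,0,0,0,0],
  "grip": 0.3
}}

```text
time: 29.9
ee_pos: [0.5364, 0.0195, 0.1442]
eef_rot: [-0.0, 1.0, -0.0, -0.001]
ft_force: [0.5, -1.0, 0.2]
width: 0.0607
grip_force: 0.0
```

{"api": "step_arm", "payload": {
  "delta_pos": [
    [0,1,0],
    [0,1,0],
    [0,1,0],
    [0,1,0],
    [0,1,0],
    [0,1,0],
    [0,0.95,0],
    [0,0,0],
    [0,0,0],
    [0,0,0]
  ],
  "turn": [0,0,0,0,0,0,0,0,0,0]
}}

```text
time: 30.9
ee_pos: [0.537, 0.191, 0.1444]
eef_rot: [0.001, 1.0, -0.0, -0.0]
ft_force: [0.1, -0.1, 0.6]
width: 0.0611
grip_force: 0.0
```

```bash
python3 look.py wrist w7
```

```text
wrist
[535.9 192. ] [33.9 33.7] 89.6 1400 z [0.075 0.077] [317. 241.]
[537.6 269.3] [32.2 33.6] 67.5 970 z [0.071 0.075] [412. 242.]
[536.8 333.2] [24.3 46.5] 0.1 884 z [0.075 0.076] [493. 241.]
[532.5 317.6] [ 5.1 11.1] 56.0 49 z [0.076 0.076] [481. 241.]
[539.8 192.3] [18.5  3.3] 86.2 66 z [0.076 0.077] [316. 251.]
[0.5371 0.1909 0.1445] 30.95
```

{"api": "step_arm", "payload": {
  "delta_pos": [
    [0.02,0.03,-0.7],
    [0,0,-1],
    [0,0,-1],
    [0,0,-0.9],
    [0,0,-0.4],
    [0,0,-0.2],
    [0,0,0],
    [0,0,0]
  ],
  "turn": [0,0,0,0,0,0,0,0]
}}

```text
time: 31.75
ee_pos: [0.5382, 0.1932, 0.0409]
eef_rot: [0.0, 1.0, 0.0, 0.001]
ft_force: [-0.6, 0.4, 0.8]
width: 0.0609
grip_force: 0.0
```

{"api": "step_arm", "payload": {
  "delta_pos": [
    [0,0,0],
    [0,0,0],
    [0,0,0],
    [0,0,0],
    [0,0,0],
    [0,0,0]
  ],
  "turn": [0,0,0,0,0,0],
  "grip": 1
}}

```text
time: 32.35
ee_pos: [0.5376, 0.193, 0.04]
eef_rot: [0.0, 1.0, 0.0, 0.0]
ft_force: [0.3, -0.9, 1.3]
width: 0.0332
grip_force: 30.0
```

{"api": "step_arm", "payload": {
  "delta_pos": [
    [0,0,0.3],
    [0,0,0.7],
    [0,0,0.9],
    [0,0,0.8],
    [0,-0.5,0],
    [-0.1,-0.9,0],
    [-0.3,-1,0],
    [-0.35,-1,0],
    [-0.35,-1,0],
    [-0.35,-1,0],
    [-0.25,-1,0],
    [-0.1,-0.8,0]
  ],
  "turn": [0,0,0,0,0,0,0,0,0,0,0,0]
}}

```text
time: 33.55
ee_pos: [0.4908, 0.0103, 0.106]
eef_rot: [0.001, 1.0, -0.0, -0.001]
ft_force: [0.1, -0.0, -3.4]
width: 0.0336
grip_force: 30.0
```

{"api": "step_arm", "payload": {
  "delta_pos": [
    [0,-0.4,0],
    [0,-0.24,0],
    [0,0,-0.6],
    [0,0,-0.8],
    [0,0,-0.5],
    [0,0,-0.1],
    [0,0,0],
    [0,0,0]
  ],
  "turn": [0,0,0,0,0,0,0,0]
}}

```text
time: 34.35
ee_pos: [0.4931, -0.0028, 0.058]
eef_rot: [-0.0, 1.0, 0.0, 0.001]
ft_force: [0.0, 0.3, -3.9]
width: 0.0333
grip_force: 30.0
```

{"api": "step_arm", "payload": {
  "delta_pos": [
    [-0.02,0,-0.2],
    [0,0,-0.13],
    [0,0,-0.1],
    [0,0,0],
    [0,0,-0.03],
    [0,0,0]
  ],
  "turn": [0,0,0,0,0,0]
}}

```text
time: 34.95
ee_pos: [0.4928, -0.0031, 0.0468]
eef_rot: [0.0, 1.0, -0.0, 0.001]
ft_force: [-3.2, -1.4, 7.7]
width: 0.0336
grip_force: 30.0
```

{"api": "step_arm", "payload": {
  "delta_pos": [
    [0,0,0],
    [0,0,0],
    [0,0,0],
    [0,0,0],
    [0,0,0.4],
    [0,0,1],
    [0,0,1],
    [0,0,1],
    [0,0,1],
    [0,0,0]
  ],
  "turn": [0,0,0,0,0,0,0,0,0,0],
  "grip": 0.3
}}

```text
time: 35.95
ee_pos: [0.4941, -0.0028, 0.16]
eef_rot: [0.0, 1.0, 0.0, 0.003]
ft_force: [1.1, 0.8, 0.2]
width: 0.0609
grip_force: 0.0
```

{"api": "step_arm", "payload": {
  "delta_pos": [
    [0.15,0.9,0],
    [0.15,0.9,0],
    [0.15,0.9,0],
    [0.15,0.9,0],
    [0.15,0.9,0],
    [0.15,0.9,0],
    [0.15,0.9,0],
    [0.15,0.9,0],
    [0.15,0.9,0],
    [0.15,0.9,0],
    [0.15,0.9,0],
    [0.15,0.9,0]
  ],
  "turn": [-1,-1,-1,-1,-1,-1,-1,-1,-1,-1,-1,-1],
  "grip": 0
}}

```text
time: 37.15
ee_pos: [0.5369, 0.2678, 0.1557]
eef_rot: [0.661, 0.75, -0.0, -0.0]
ft_force: [0.6, -0.4, 0.6]
width: 0.0869
grip_force: 0.0
```

{"api": "step_arm", "payload": {
  "delta_pos": [
    [0,0,0],
    [0,0,0],
    [0,0,0],
    [0,0,0]
  ],
  "turn": [-0.9,-0.19,0,0]
}}

```text
time: 37.55
ee_pos: [0.5371, 0.2663, 0.1558]
eef_rot: [0.707, 0.708, -0.0, 0.0]
ft_force: [-0.1, -0.2, -0.1]
width: 0.0871
grip_force: 0.0
```

```bash
python3 look.py wrist w8 scene s8; python3 -c "
from bench import *;print(read_state()['eef_rot'])"
```

```text
wrist
[537.5 333.2] [45.6 23.6] 89.5 1085 z [0.075 0.076] [315. 155.]
[538.1 270.6] [33.1 32.9] 11.8 977 z [0.071 0.075] [315. 234.]
scene
[537.6 333.2] [47.6 26. ] 89.8 202 z [0.074 0.081] [429. 160.]
[540.7 267.6] [31.8 28.5] 40.0 136 z [0.071 0.082] [409. 170.]
[493.4  -4.1] [34.1 35. ] 0.1 346 z [0.081 0.083] [289. 203.]
[ 745.6 -170.5] [ 8.3 13.5] 67.5 66 z [0.08  0.087] [292. 333.]
[0.5371 0.2664 0.1559] 37.65
[7.06818543e-01 7.07394896e-01 1.41321297e-05 9.41206255e-05]
```

{"api": "step_arm", "payload": {
  "delta_pos": [
    [0.03,0.12,-0.7],
    [0,0,-1],
    [0,0,-1],
    [0,0,-1],
    [0,0,-0.7],
    [0,0,-0.27],
    [0,0,0],
    [0,0,0]
  ],
  "turn": [0,0,0,0,0,0,0,0]
}}

```text
time: 38.45
ee_pos: [0.5384, 0.2702, 0.0401]
eef_rot: [0.707, 0.707, 0.001, 0.0]
ft_force: [-1.0, -1.1, 0.2]
width: 0.0872
grip_force: 0.0
```

{"api": "step_arm", "payload": {
  "delta_pos": [
    [0,0,0],
    [0,0,0],
    [0,0,0],
    [0,0,0],
    [0,0,0],
    [0,0,0],
    [0,0,0],
    [0,0,0],
    [0,0,0]
  ],
  "turn": [0,0,0,0,0,0,0,0,0],
  "grip": 1
}}

```text
time: 39.35
ee_pos: [0.5378, 0.27, 0.0391]
eef_rot: [0.707, 0.707, 0.0, 0.0]
ft_force: [-0.7, 0.3, 0.4]
width: 0.0309
grip_force: 30.0
```

{"api": "step_arm", "payload": {
  "delta_pos": [
    [0,0,0.3],
    [0,0,0.8],
    [0,0,1],
    [0,0,1],
    [0,0,1],
    [0,-0.4,0.5],
    [0,-0.8,0],
    [0,-1,0],
    [0,-1,0],
    [0,-1,0],
    [0,-1,0],
    [0,-1,0]
  ],
  "turn": [0,0,0,0,0,0,0,0,0,0,0,0]
}}

```text
time: 40.55
ee_pos: [0.5371, 0.113, 0.1535]
eef_rot: [0.707, 0.707, -0.001, -0.0]
ft_force: [-0.2, 0.5, -3.4]
width: 0.0311
grip_force: 30.0
```

{"api": "step_arm", "payload": {
  "delta_pos": [
    [0,-1,0],
    [0,-1,0],
    [-0.1,-1,0],
    [-0.1,-1,0],
    [-0.1,-1,0],
    [-0.1,-1,0],
    [-0.1,-0.8,0],
    [-0.08,-0.4,0],
    [0,0,0],
    [0,0,0]
  ],
  "turn": [0,0,0,0,0,0,0,0,0,0]
}}

```text
time: 41.55
ee_pos: [0.5231, -0.064, 0.1539]
eef_rot: [0.707, 0.707, 0.0, -0.0]
ft_force: [0.8, 0.6, -2.9]
width: 0.0308
grip_force: 30.0
```

{"api": "step_arm", "payload": {
  "delta_pos": [
    [0,-0.04,-0.6],
    [0,0,-1],
    [0,0,-1],
    [0,0,-0.9],
    [0,0,-0.4],
    [0,0,0],
    [0,0,0]
  ],
  "turn": [0,0,0,0,0,0,0]
}}

```text
time: 42.25
ee_pos: [0.5239, -0.0654, 0.0574]
eef_rot: [0.707, 0.707, 0.0, 0.0]
ft_force: [0.4, -0.0, -3.0]
width: 0.0313
grip_force: 30.0
```

{"api": "step_arm", "payload": {
  "delta_pos": [
    [-0.02,0,-0.2],
    [0,0,-0.13],
    [0,0,-0.1],
    [0,0,0],
    [0,0,-0.03],
    [0,0,0]
  ],
  "turn": [0,0,0,0,0,0]
}}

```text
time: 42.85
ee_pos: [0.5232, -0.066, 0.0459]
eef_rot: [0.707, 0.707, 0.0, 0.0]
ft_force: [-2.5, 0.0, 6.2]
width: 0.0308
grip_force: 30.0
```

{"api": "step_arm", "payload": {
  "delta_pos": [
    [0,0,0],
    [0,0,0],
    [0,0,0],
    [0,0,0],
    [0,0,0],
    [0,0,0.4],
    [0,0,1],
    [0,0,1],
    [0,0,1],
    [0,0,1],
    [0,0,0]
  ],
  "turn": [0,0,0,0,0,0,0,0,0,0,0],
  "grip": 0
}}

```text
time: 43.95
ee_pos: [0.5249, -0.0661, 0.1594]
eef_rot: [0.707, 0.707, 0.002, 0.002]
ft_force: [-0.7, 0.2, 0.6]
width: 0.0871
grip_force: 0.0
```

{"api": "step_arm", "payload": {
  "delta_pos": [
    [0.05,1,0],
    [0.05,1,0],
    [0.05,1,0],
    [0.05,1,0],
    [0.05,1,0],
    [0.05,1,0],
    [0.05,1,0],
    [0.05,1,0],
    [0.05,1,0],
    [0.05,1,0],
    [0.05,1,0],
    [0,1,0]
  ],
  "turn": [0,0,0,0,0,0,0,0,0,0,0,0]
}}

```text
time: 45.15
ee_pos: [0.5364, 0.2349, 0.155]
eef_rot: [0.707, 0.707, -0.0, -0.0]
ft_force: [-0.1, -0.9, -0.1]
width: 0.0867
grip_force: 0.0
```

{"api": "step_arm", "payload": {
  "delta_pos": [
    [0,1,0],
    [0,1,0],
    [0,1,0],
    [0,1,0],
    [0,0,0],
    [0,0,0]
  ],
  "turn": [0,0,0,0,0,0]
}}

```text
time: 45.75
ee_pos: [0.5362, 0.3341, 0.1547]
eef_rot: [0.707, 0.707, -0.0, -0.0]
ft_force: [0.5, -0.2, -0.4]
width: 0.0865
grip_force: 0.0
```

```bash
python3 look.py wrist w9 scene s9
```

```text
wrist
[537.6 333.7] [23.3 46. ] 0.1 362 z [0.075 0.076] [320. 234.]
[530.6 330.1] [34.5  9.8] 89.7 182 z [0.075 0.076] [306. 247.]
scene
[538.1 333.2] [49.1 25.4] 89.5 206 z [0.074 0.081] [429. 160.]
[492.9  -3.3] [35.8 35.4] 89.8 345 z [0.081 0.084] [289. 203.]
[526.6 -66.7] [31.9 29. ] 48.1 252 z [0.077 0.083] [270. 225.]
[ 745.5 -170.8] [ 8.  15.4] 63.8 67 z [0.08  0.087] [292. 333.]
[0.5369 0.3327 0.155 ] 45.85
```

{"api": "step_arm", "payload": {
  "delta_pos": [
    [0.02,0.02,-0.7],
    [0,0,-1],
    [0,0,-1],
    [0,0,-1],
    [0,0,-0.6],
    [0,0,-0.3],
    [0,0,0],
    [0,0,0]
  ],
  "turn": [0,0,0,0,0,0,0,0]
}}

```text
time: 46.65
ee_pos: [0.5377, 0.3348, 0.0412]
eef_rot: [0.707, 0.707, 0.001, 0.0]
ft_force: [-0.4, 0.4, 0.3]
width: 0.0871
grip_force: 0.0
```

{"api": "step_arm", "payload": {
  "delta_pos": [
    [0,0,0],
    [0,0,0],
    [0,0,0],
    [0,0,0],
    [0,0,0],
    [0,0,0],
    [0,0,0],
    [0,0,0],
    [0,0,0]
  ],
  "turn": [0,0,0,0,0,0,0,0,0],
  "grip": 1
}}

```text
time: 47.55
ee_pos: [0.537, 0.3345, 0.0401]
eef_rot: [0.707, 0.707, 0.0, 0.0]
ft_force: [-0.3, -0.1, -0.6]
width: 0.0238
grip_force: 30.0
```

{"api": "step_arm", "payload": {
  "delta_pos": [
    [0,0,0.3],
    [0,0,0.8],
    [0,0,0.9],
    [0,-0.4,0.3],
    [-0.1,-0.8,0],
    [-0.1,-1,0],
    [-0.1,-1,0],
    [-0.1,-1,0],
    [-0.1,-1,0],
    [-0.09,-1,0],
    [0,-1,0],
    [0,-1,0]
  ],
  "turn": [0,0,0,0,0,0,0,0,0,0,0,0]
}}

```text
time: 48.75
ee_pos: [0.5216, 0.1275, 0.0971]
eef_rot: [0.707, 0.707, -0.0, -0.0]
ft_force: [1.4, -0.1, -3.5]
width: 0.0235
grip_force: 30.0
```

{"api": "step_arm", "payload": {
  "delta_pos": [
    [0,-1,0],
    [0,-0.9,0],
    [0,-0.7,0],
    [0,-0.3,0],
    [0,0,-0.6],
    [0,0,-0.7],
    [0,0,-0.3],
    [0,0,0],
    [0,0,0]
  ],
  "turn": [0,0,0,0,0,0,0,0,0]
}}

```text
time: 49.65
ee_pos: [0.5224, 0.0572, 0.058]
eef_rot: [0.707, 0.707, 0.0, 0.0]
ft_force: [-0.8, 0.9, -2.3]
width: 0.0235
grip_force: 30.0
```

{"api": "step_arm", "payload": {
  "delta_pos": [
    [0,-0.02,-0.2],
    [0,0,-0.13],
    [0,0,-0.1],
    [0,0,0],
    [0,0,-0.03],
    [0,0,0]
  ],
  "turn": [0,0,0,0,0,0]
}}

```text
time: 50.25
ee_pos: [0.5227, 0.0566, 0.047]
eef_rot: [0.707, 0.707, 0.0, 0.0]
ft_force: [-2.8, -0.5, 6.2]
width: 0.0236
grip_force: 30.0
```

{"api": "step_arm", "payload": {
  "delta_pos": [
    [0,0,0],
    [0,0,0],
    [0,0,0],
    [0,0,0],
    [0,0,0],
    [0,0,0.4],
    [0,0,1],
    [0,0,1],
    [0,0,1],
    [0,0,1],
    [0,0,1],
    [0,0,0]
  ],
  "turn": [0,0,0,0,0,0,0,0,0,0,0,0],
  "grip": 0
}}

```text
time: 51.45
ee_pos: [0.5242, 0.0569, 0.1854]
eef_rot: [0.707, 0.707, 0.003, 0.002]
ft_force: [0.2, 0.4, -0.4]
width: 0.087
grip_force: 0.0
```

```bash
python3 look.py wrist w10 scene s10
```

```text
wrist
[522.8  56. ] [23.8 45.9] 0.1 1329 z [0.082 0.083] [312. 235.]
[491.8  -1.4] [29.8 34.2] 89.6 1086 z [0.082 0.083] [278. 293.]
[523.3 -65.2] [30.9 33. ] 83.4 737 z [0.079 0.082] [312. 355.]
scene
[523.7  55.7] [46.9 27. ] 89.8 348 z [0.08  0.083] [324. 200.]
[493.   -3.9] [34.6 35. ] 88.9 350 z [0.081 0.083] [289. 204.]
[526.3 -67. ] [30.3 30.3] 20.1 257 z [0.077 0.083] [270. 225.]
[ 745.2 -170.1] [ 7.9 14. ] 69.0 67 z [0.079 0.087] [292. 333.]
[0.5225 0.0566 0.1818] 51.55
```

View pics/s10.png

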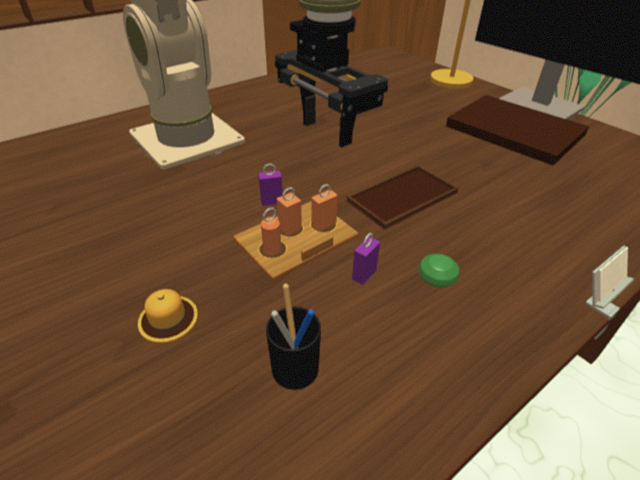

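The fobs stand back on their circles at (271,232), (289,213) and (324,208), each within about 1 mm of its start. The bell is on its pad at (165,308), and the paperweight and pen cup have not moved. I'll hand in.

```bash
python3 -c "
from bench import *;print(close_job())"
```

```text
the job is handed in; nothing more can be done
None
```

The job is done and handed in at about 52 s: the bell is upright within about 1 mm of its pad's centre, and all three fobs stand back at their own places on the key stand, within about 1 mm by camera.

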